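Probe the marked battery contact

ROBOT

A 6-joint arm with a two-finger parallel gripper is mounted at the origin on the work surface. World frame = base frame: x ahead of the robot, y to its left, z up, the work surface at z = 0. Lengths are in m, angles in rad, forces in N, time in s.
With the tool pointing down it reaches from about 0.35 to 0.975 m from the base axis. Payload 4.9 kg.
Tool frame: the origin (TCP) lies midway between the tips of the shut fingers; the grasp point (between the pads) lies 19 mm behind it; z points along the fingers, y is the line along which they close (so a half turn about z gives the same grasp; the last joint's range is limited). The gripper opens to 85 mm and grips with 20 to 120 N. Pads are 22 mm wide; open, the fingers measure 114 mm over their backs; the gripper's body (76 mm by 85 mm) begins 54 mm behind the grasp point. The pads swing forward as they close: fully open they stand 13 mm farther back than shut.
Start: joints at [1.093, 0.053, 1.613, -0, 1.476, -0.119], TCP at [0.219, 0.585, 0.231] pointing down, gripper open.
Joint ranges: [-3.01, 3.01], [-1.01, 2.22], [0.06, 2.58], [-1.02, 4.17], [0.09, 2.62], [-3.14, 3.14]. Speed limits (rad/s): [2.57, 2.57, 3.14, 3.14, 3.14, 3.14].

INTERFACE

Orientations are given as a rotation vector (axis times angle).
In Python, from station import ctrl gives the robot as it stands.
- The arm moves only by the tool step_arm, never from a script. Its argument "targets" is a list of rows, each an object with "travel": the shift along the world's x, y, z as a fraction of full scale, a list of three; "angular": the turn, a rotation vector about the world's x, y, z as a fraction of full scale, a list of three; "gripper": the opening, from 0 (shut) to 1 (fully open). In form: [{"travel": [x, y, z], "angular": [rx, ry, rz], "gripper": gripper}, ...]. A call has 1 to 10 rows; each row is the pose to reach, as a shift and turn from the pose commanded when the call began; what a row does not reach only later rows make up. Full scale, the value 1, is 0.6 m for a shift and pi/4 rad for a turn. A row lasts 1/10 s, in which the tool goes at most 50 mm and 8.59 degrees, less where a joint would pass 70% of its speed; a pose out of reach is approached as far as the arm can. A call with a number of a shift or a turn outside -1 to 1 is refused whole. A call with a gripper value outside its range is refused whole. The fingers move at their own pace and stop on an object; "squeeze" is the grip in N (left out, the last holds). Time passes only in rows, so rows that repeat a pose let the fingers close. It gives the time, the measured TCP pose, the force, the opening and the grip force at its end, in the units of the state.
- ctrl.get_obs(): the state, without advancing time (a new reading comes with each control period).
- ctrl.get_image(name): name is "scene" or "top" or "wrist"; returns a dict with "img" (480x640x3 uint8, red, green, blue), "fx", "fy", "cx", "cy" (pixels), "rvec" (rotation vector, rad) and "tvec" (3), from world to camera coordinates, as OpenCV has them. Camera axes: x right, y down, z forward; pixel columns grow to the right and rows downward; lengths in m; the calibration is good to about 2 mm. The wrist camera is an equidistant fisheye: a pixel r from the principal point sees the ray r / f radians off the axis. A picture is of the moment at which its call begins. There is no depth.
- ctrl.finish_job(): hands the job in; it is judged then, once.
The state is a dict: "t": time; "q": joint angles; "dq": joint speeds; "effort": joint torques, N m; "tool_pos": TCP position; "tool_rot": TCP orientation; "contact_force": force on the tool from outside, world axes, zero at the start; "wrist_torque": the same for the moment, N m; "opening": finger opening in m; "grip_force": force on a finger pad.
Only numpy, scipy, OpenCV 4.12 (cv2) and the standard library are available. Lean on these libraries where they do the work, as an engineer would, in place of code of your own. Each camera call takes 0.05 s, during which the arm holds its last target. There are 200 camera calls.

TASK

Slide the cover of the blue battery tray fully open, then take the yellow test probe out of its stand and set its spring tip on the battery contact with the red ring: probe upright, pressed lightly so that the pin is about half pushed in. Finish while still holding it there in the gripper, nothing else supporting it. Never press hard on the red contact, keep the probe off the two grey contacts, and leave the other things on the counter where they are.

Things in the scene. Friction and masses are not known exactly. Their poses are not given: they have to be found in the camera images.
- tray: blue plastic battery tray, fixed to the counter, 84 (its x) x 196 (its y) mm, 44 mm high, guide rails at its two long edges up to 52 mm. Origin: centre of its underside, z up. Its -y half is an open compartment (74 x 88 mm inside, centred at y -47 mm) with the battery in it; its +y half is a closed bay
- cover (a joint): slide joint of the tray's flat dark-blue cover (74 x 98 mm, 5 mm thick, top face 49.5 mm above the counter): 0 = shut over the compartment, 0.092 m = fully open over the bay, at the stop. It slides along the tray's +y with about 1.5 N of friction and stays where it is left. At the start it is 0 to 0.02
- cover_grip (a point): centre of the top of the cover's white upright grip rib (75.5 mm above the counter): the rib is 44 mm long across the tray (tray x), 12 mm thick along the slide (tray y), 26 mm high above the cover, and moves with the cover
- battery: black battery pack lying fixed in the compartment, 64 x 82 x 14 mm, top 19 mm above the counter; three round contacts in a row along the tray's y, 25 mm apart, stand on it
- spot: the marked contact: the disc with the RED ring and a brass centre, 18 mm across, 3 mm thick, fixed on the battery; any of the three places. Origin: centre of its underside
- spot_top (a point): centre of the marked contact's top face, 22 mm above the counter
- plain_a: a plain grey contact, same size as the marked one, not to be touched
- plain_b: another plain grey contact, the same
- stand: walnut block 70 x 70 x 55 mm, fixed, with a vertical 20 mm hole through its centre in which the probe stands. Origin: centre of its underside
- probe: loose test probe, 130 mm long, 0.09 kg, upright tip down in the stand, origin 10 mm above the counter. Origin: tip end, spring relaxed; z up the probe. Brass pin 6 mm across from z 0, steel nose 16 mm across from z 16 to 45, black collar 30 mm across z 45 to 49 (rests on the stand), yellow square handle 18 x 18 mm (faces along its x and y) z 49 to 124, black cap to 130
- probe_tip (a point): the very end of the probe's spring pin; it moves with the pin
- plunger (a joint): how far the spring pin is pushed into the probe: 0 = out, 0.014 m = bottomed. It takes 1.0 N to start and 2.5 N per further 10 mm (half way, 7 mm, is 2.75 N)
- heat_sink: bystander: silver finned aluminium heat sink, 50 x 40 x 26 mm, loose
- soft_mount: bystander: black rubber motor soft mount, a ring 36 mm across and 12 mm high, loose
- frame_arm: bystander: orange flat carbon frame arm lying down, 140 mm long, 5 mm thick, loose
- screw_jar: bystander: small glass jar with a red cap, 52 mm across, 60 mm high, loose
- driver: bystander: screwdriver lying down, about 200 mm long, loose
- motor: bystander: small dark drone motor with its shaft up, 32 mm across, 32 mm high, loose
Not all that is in view belongs to the job. Leave any green look-alike of the tray alone. Leave any pink look-alike of the probe alone.

How it is judged:
By the outcome, as a careful person would: the job done as asked, in the order asked, and still so for the second after the job is handed in, while the arm keeps its last pose, push and grip.
It also fails if it takes over 59 s, if anything falls off the work surface, if the arm or the gripper's body presses on something with over 40 N, if the wrist force passes 120 N, or if a joint passes its speed limit or range.

## Working session

There is one attempt and no reset: what is moved stays moved. The work goes in short steps, Python scripts to look and compute and a tool call to move; the robot and the scene stay as the last step left them, time stands still between calls to the robot, and variables do not carry over. Pictures are saved under pics/ and viewed, at most 10 in all, crops included, and the job is handed in when it is done.

Besides the shell and the picture viewer there is one more tool, called after "Request:" as name(argument=value, ...), one argument or row to a line, values as JSON. step_arm: Moves the arm, as the interface text tells. Its arguments: {"type":"object","properties":{"targets":{"type":"array"},"squeeze":{"type":"number"}},"required":["targets"]}

```bash
mkdir -p pics
python3 - <<'E'
from station import ctrl
import cv2,pickle
for n in ["top","scene"]:
    d=ctrl.get_image(n); cv2.imwrite(f"pics/{n}0.png",d["img"][:,:,::-1]); pickle.dump(d,open(f"{n}0.pkl","wb"))
    print(n,d["fx"],d["fy"],d["cx"],d["cy"],d["rvec"],d["tvec"])
o=ctrl.get_obs();print(o)
E
```

```text
top 513.283267055681 513.283267055681 320.6035327747663 234.3526750552353 [ 2.19511817 -2.13691359  0.0910054 ] [-0.00607533  0.54925868  1.45863289]
scene 462.0846224345109 462.0846224345109 326.5417301800173 249.0420457982936 [ 2.05684815  1.10792536 -0.52989724] [-0.31033689 -0.23713519  1.4283855 ]
{'t': 0.1, 'q': array([ 1.09301181e+00,  5.33321438e-02,  1.61414956e+00, -2.78343480e-05,
        1.47597864e+00, -1.19022472e-01]), 'dq': array([-0.00081806, -0.00164364, -0.00384623, -0.00122656,  0.00115211,
       -0.00044827]), 'effort': array([ 5.92703350e-05, -3.94901526e+01, -3.71362031e+01, -1.06938262e-04,
        3.89369830e-03,  8.40230967e-06]), 'tool_pos': array([0.21920985, 0.58470316, 0.2301646 ]), 'tool_rot': array([-5.60427147e-01, -3.09066894e+00,  2.81643936e-03]), 'contact_force': array([ 0.48109985, -0.29251737,  0.53290087]), 'wrist_torque': array([-0.02617336, -0.01675726,  0.00883571]), 'grip_force': 0.0, 'opening': 0.08580994029478628}
```

View pics/top0.png

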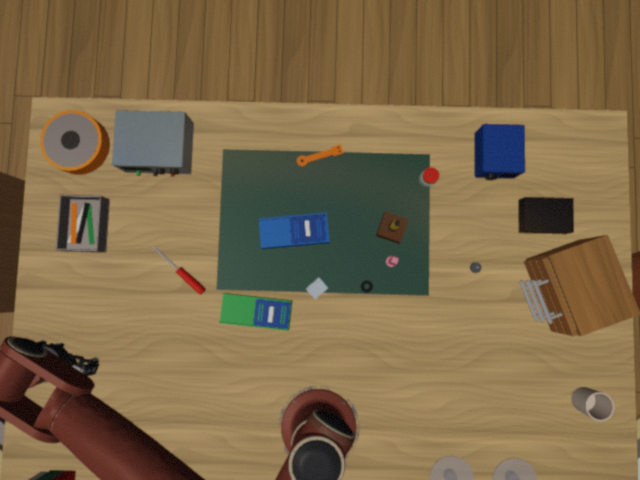

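View pics/scene0.png

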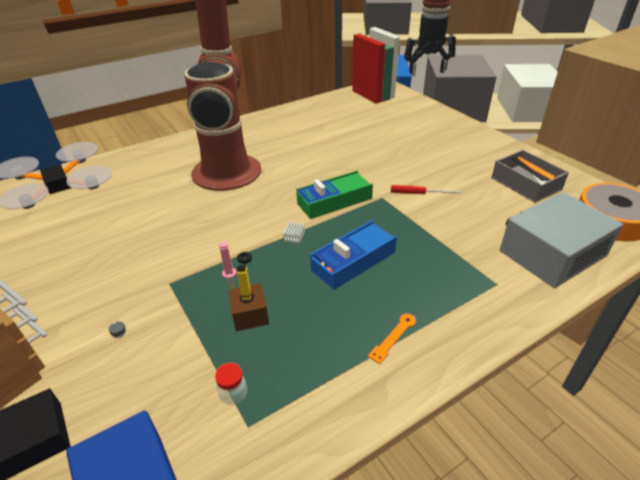

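```bash
cat > h.py <<'E'
import numpy as np,cv2,pickle
def ray(d,uv):
    uv=np.float64(uv); R=cv2.Rodrigues(np.float64(d["rvec"]))[0]; t=np.float64(d["tvec"])
    x=(uv[0]-d["cx"])/d["fx"]; y=(uv[1]-d["cy"])/d["fy"]
    if d.get("fish"):
        r=np.hypot(x,y); s=np.sin(r)/max(r,1e-9); v=np.array([x*s,y*s,np.cos(r)])
    else: v=np.array([x,y,1.])
    return -R.T@t, R.T@v
def atz(d,uv,z):
    c,v=ray(d,uv); return c+v*(z-c[2])/v[2]
def proj(d,p):
    R=cv2.Rodrigues(np.float64(d["rvec"]))[0]; v=R@np.float64(p)+d["tvec"]
    if d.get("fish"):
        n=np.hypot(v[0],v[1]); k=np.arctan2(n,v[2])/max(n,1e-9)
    else: k=1/v[2]
    return np.array([d["cx"]+d["fx"]*v[0]*k,d["cy"]+d["fy"]*v[1]*k])
def load(n): return pickle.load(open(n,"rb"))
E
python3 - <<'E'
from h import *
a=load("top0.pkl")["img"][195:305,250:440]; b=load("scene0.pkl")["img"][215:345,210:400]
f=lambda x:cv2.resize(x,None,fx=4,fy=4,interpolation=cv2.INTER_CUBIC)[:,:,::-1]
cv2.imwrite("pics/topc.png",f(a)); cv2.imwrite("pics/scenec.png",f(b))
d=load("top0.pkl")
for uv,z in [((294,231),.05),((307,229),.0755),((392,227),.055),((392,262),.1),((317,288),.02),((367,286),.012),((430,176),.06),((320,156),.005),((256,311),.05)]: print(uv,atz(d,uv,z).round(3))
E
```

```text
(294, 231) [0.555 0.084 0.05 ]
(307, 229) [0.559 0.047 0.075]
(392, 227) [ 0.573 -0.194  0.055]
(392, 262) [ 0.471 -0.189  0.1  ]
(317, 288) [0.395 0.015 0.02 ]
(367, 286) [ 0.404 -0.129  0.012]
(430, 176) [ 0.721 -0.299  0.06 ]
(320, 156) [0.786 0.017 0.005]
(256, 311) [0.326 0.184 0.05 ]
```

View pics/topc.png

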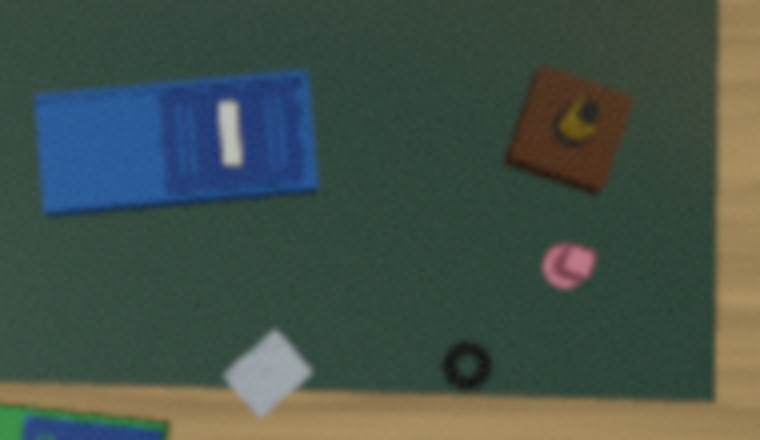

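View pics/scenec.png

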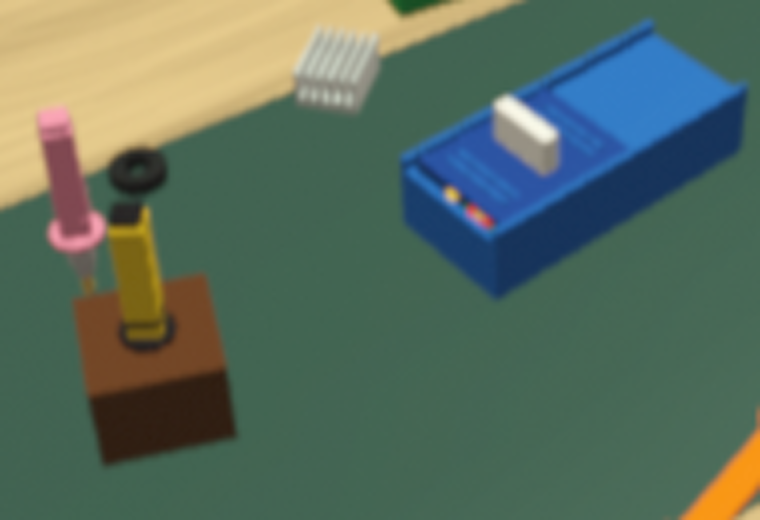

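Run:
```python
from h import *
d=load("top0.pkl")
c=lambda x,y:(250+x/4-.375,195+y/4-.375)
for n,L,z in [("tray",[(38,96),(307,71),(318,188),(45,212)],.05),("rib",[(219,100),(236,98),(242,165),(226,168)],.0755),("stand",[(541,66),(632,97),(600,190),(508,160)],.055),("probe cap",[(590,112)],.14),("pink cap",[(579,262)],.13)]:
    P=np.array([atz(d,c(*u),z)[:2] for u in L]); print(n,P.round(4).tolist(),P.mean(0).round(4))
    if len(P)==4:
        e=np.roll(P,-1,0)-P; print(np.degrees(np.arctan2(e[:,1],e[:,0])).round(1),np.linalg.norm(e,axis=1).round(4))
```

```text
tray [[0.5875, 0.1853], [0.6105, -0.0064], [0.5268, -0.0164], [0.5046, 0.1771]] [0.5573 0.0849]
[ -83.2 -173.2   96.6    5.7] [0.1931 0.0843 0.1948 0.0833]
rib [[0.5848, 0.0547], [0.5865, 0.0428], [0.5394, 0.0372], [0.537, 0.0483]] [0.562  0.0457]
[ -81.7 -173.2  102.2    7.6] [0.012  0.0474 0.0114 0.0482]
stand [[0.6177, -0.1728], [0.5971, -0.2376], [0.5303, -0.2158], [0.5499, -0.1504]] [ 0.5737 -0.1941]
[-107.6  161.9   73.3  -18.2] [0.068  0.0703 0.0682 0.0714]
probe cap [[0.5751, -0.1965]] [ 0.5751 -0.1965]
pink cap [[0.4752, -0.1918]] [ 0.4752 -0.1918]
```

Request:
step_arm(
  targets=[
    {"travel":[0.065,-0.1,0],"angular":[0,0,0.1],"gripper":1},
    {"travel":[0.13,-0.2,0],"angular":[0,0,0.2],"gripper":1},
    {"travel":[0.19,-0.3,0],"angular":[0,0,0.3],"gripper":1},
    {"travel":[0.26,-0.4,0],"angular":[0,0,0.4],"gripper":1},
    {"travel":[0.32,-0.5,0],"angular":[0,0,0.5],"gripper":1},
    {"travel":[0.38,-0.6,0],"angular":[0,0,0.607],"gripper":1},
    {"travel":[0.45,-0.7,0],"angular":[0,0,0.607],"gripper":1},
    {"travel":[0.51,-0.8,0],"angular":[0,0,0.607],"gripper":1},
    {"travel":[0.572,-0.898,0],"angular":[0,0,0.607],"gripper":1},
    {"travel":[0.572,-0.898,0],"angular":[0,0,0.607],"gripper":1},
  ],
)

```text
t: 1.1
tool_pos: [0.4889, 0.1618, 0.231]
tool_rot: [0.185, -3.136, -0.0]
contact_force: [0.7, 0.4, -0.3]
opening: 0.0853
grip_force: 0.0
```

Request:
step_arm(
  targets=[
    {"travel":[0.1,-0.16,0],"angular":[0,0,0],"gripper":1},
    {"travel":[0.122,-0.193,0],"angular":[0,0,0],"gripper":1},
    {"travel":[0.122,-0.193,0],"angular":[0,0,0],"gripper":1},
    {"travel":[0.122,-0.193,0],"angular":[0,0,0],"gripper":1},
    {"travel":[0.122,-0.193,0],"angular":[0,0,0],"gripper":1},
  ],
)

```text
t: 1.6
tool_pos: [0.5614, 0.0474, 0.2305]
tool_rot: [0.182, -3.135, -0.001]
contact_force: [1.1, 0.5, 0.7]
opening: 0.0856
grip_force: 0.0
```

```bash
cat >> h.py <<'E'
def snap(name,out):
    from station import ctrl
    d=ctrl.get_image(name)
    if name=="wrist": d["fish"]=True
    pickle.dump(d,open(out+".pkl","wb")); cv2.imwrite("pics/"+out+".png",d["img"][:,:,::-1]); return d
E
python3 - <<'E'
from h import *
from station import ctrl
d=snap("wrist","w1"); print(d["fx"],d["rvec"],d["tvec"]); o=ctrl.get_obs(); print(o["tool_pos"],o["tool_rot"],o["q"])
for p in [(0.562,.0457,.0755),(0.574,-.194,.055)]: print(proj(d,p))
E
```

```text
371.64829954431775 [-1.93688723 -2.175633   -0.3468553 ] [ 0.01713071 -0.57514304  0.20521177]
[0.56111147 0.04820803 0.23071567] [ 1.84880799e-01 -3.13487629e+00 -8.86888877e-04] [-4.66458432e-02 -9.31217773e-02  1.75760623e+00  4.29801959e-04
  1.47842992e+00 -1.73529657e+00]
[311.78045975 218.47927906]
[ 76.19615853 200.93658407]
```

View pics/w1.png

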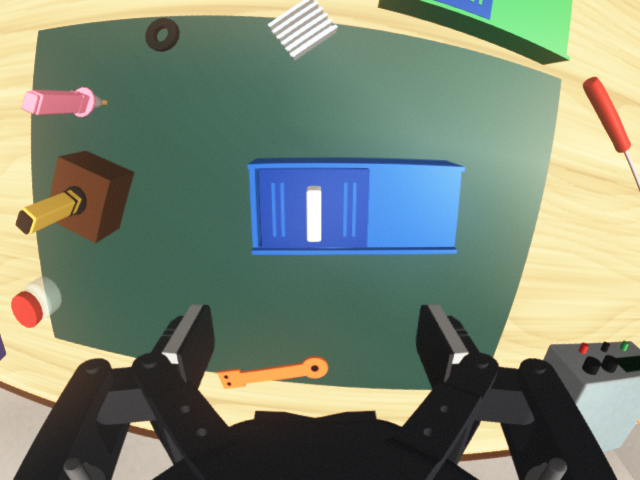

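Run:
```python
from h import *
d=load("w1.pkl"); im=d["img"].astype(int)
m=((im.min(2)>170)).astype(np.uint8); m[:150]=0;m[280:]=0;m[:,:255]=0;m[:,460:]=0
c=max(cv2.findContours(m,0,2)[0],key=cv2.contourArea).reshape(-1,2)
P=np.array([atz(d,u,.0755)[:2] for u in c]).astype(np.float32)
print("rib",cv2.minAreaRect(P),c.min(0),c.max(0))
# tray corners (rail tops z .052)
for u in [(249,163),(463,167),(456,252),(252,252)]: print(u,atz(d,u,.052)[:2].round(4))
print("cover ends",atz(d,(369,210),.0495),atz(d,(259,210),.0495))
```

```text
rib ((0.5585074424743652, 0.04639589414000511), (0.046223487704992294, 0.011435279622673988), 6.870990753173828) [306 187] [320 241]
(249, 163) [ 0.5245 -0.014 ]
(463, 167) [0.5029 0.1776]
(456, 252) [0.5846 0.1887]
(252, 252) [ 0.6066 -0.0054]
cover ends [0.55500512 0.09669832 0.0495    ] [ 0.56647524 -0.00194582  0.0495    ]
```

Request:
step_arm(
  targets=[
    {"travel":[-0.002,-0.003,-0.08],"angular":[0,0,0],"gripper":1},
    {"travel":[-0.002,-0.003,-0.16],"angular":[0,0,0],"gripper":1},
    {"travel":[-0.002,-0.003,-0.23],"angular":[0,0,0],"gripper":1},
    {"travel":[-0.002,-0.003,-0.27],"angular":[0,0,0],"gripper":1},
    {"travel":[-0.002,-0.003,-0.288],"angular":[0,0,0],"gripper":1},
    {"travel":[-0.002,-0.003,-0.288],"angular":[0,0,0],"gripper":1},
  ],
  squeeze=25,
)

```text
t: 2.25
tool_pos: [0.5588, 0.0473, 0.0571]
tool_rot: [0.188, -3.133, -0.001]
contact_force: [0.4, 0.7, 0.3]
opening: 0.0853
grip_force: 0.0
```

Request:
step_arm(
  targets=[
    {"travel":[0,0,0],"angular":[0,0,0],"gripper":0},
    {"travel":[0,0,0],"angular":[0,0,0],"gripper":0},
    {"travel":[0,0,0],"angular":[0,0,0],"gripper":0},
    {"travel":[0,0,0],"angular":[0,0,0],"gripper":0},
    {"travel":[0,0,0],"angular":[0,0,0],"gripper":0},
    {"travel":[0,0,0],"angular":[0,0,0],"gripper":0},
    {"travel":[0,0,0],"angular":[0,0,0],"gripper":0},
    {"travel":[0,0,0],"angular":[0,0,0],"gripper":0},
  ],
)

```text
t: 3.05
tool_pos: [0.5608, 0.046, 0.0592]
tool_rot: [-0.185, 3.135, -0.0]
contact_force: [-2.0, -0.0, 5.1]
opening: 0.0111
grip_force: 28.5
```

Request:
step_arm(
  targets=[
    {"travel":[-0.002,0.017,0.001],"angular":[0,0,0],"gripper":0},
    {"travel":[-0.004,0.033,0.002],"angular":[0,0,0],"gripper":0},
    {"travel":[-0.006,0.05,0.002],"angular":[0,0,0],"gripper":0},
    {"travel":[-0.008,0.066,0.002],"angular":[0,0,0],"gripper":0},
    {"travel":[-0.01,0.083,0.002],"angular":[0,0,0],"gripper":0},
    {"travel":[-0.012,0.1,0.002],"angular":[0,0,0],"gripper":0},
    {"travel":[-0.014,0.116,0.002],"angular":[0,0,0],"gripper":0},
    {"travel":[-0.014,0.12,0.002],"angular":[0,0,0],"gripper":0},
    {"travel":[-0.014,0.12,0.002],"angular":[0,0,0],"gripper":0},
  ],
)

```text
t: 3.95
tool_pos: [0.552, 0.1196, 0.0593]
tool_rot: [-0.186, 3.135, 0.002]
contact_force: [5.0, 1.6, -4.1]
opening: 0.0111
grip_force: 27.2
```

Request:
step_arm(
  targets=[
    {"travel":[-0.001,0.005,0],"angular":[0,0,0],"gripper":0},
    {"travel":[-0.001,0.01,0],"angular":[0,0,0],"gripper":0},
    {"travel":[-0.002,0.013,0],"angular":[0,0,0],"gripper":0},
    {"travel":[-0.002,0.013,0],"angular":[0,0,0],"gripper":0},
  ],
)

```text
t: 4.35
tool_pos: [0.5511, 0.1264, 0.0593]
tool_rot: [-0.185, 3.135, 0.001]
contact_force: [6.2, 0.2, -5.7]
opening: 0.0113
grip_force: 27.0
```

Request:
step_arm(
  targets=[
    {"travel":[0.0,0.003,-0.001],"angular":[0,0,0],"gripper":0},
    {"travel":[0.0,0.006,-0.001],"angular":[0,0,0],"gripper":0},
    {"travel":[0.0,0.006,-0.001],"angular":[0,0,0],"gripper":0},
  ],
)

```text
t: 4.65
tool_pos: [0.5508, 0.1299, 0.0593]
tool_rot: [0.185, -3.136, -0.0]
contact_force: [3.0, -0.4, 0.1]
opening: 0.0112
grip_force: 27.7
```

Request:
step_arm(
  targets=[
    {"travel":[0.0,0.003,0],"angular":[0,0,0],"gripper":0},
    {"travel":[0.0,0.006,0],"angular":[0,0,0],"gripper":0},
    {"travel":[0.0,0.006,0],"angular":[0,0,0],"gripper":0},
  ],
)

```text
t: 4.95
tool_pos: [0.5507, 0.1307, 0.0593]
tool_rot: [0.186, -3.135, 0.009]
contact_force: [1.2, -9.6, 1.4]
opening: 0.0112
grip_force: 27.9
```

Request:
step_arm(
  targets=[
    {"travel":[0,0.002,0],"angular":[0,0,0],"gripper":0},
    {"travel":[0,0.002,0],"angular":[0,0,0],"gripper":1},
    {"travel":[0,0.002,0],"angular":[0,0,0],"gripper":1},
    {"travel":[0,0.0,0],"angular":[0,0,0],"gripper":1},
    {"travel":[0,0.0,0.0],"angular":[0,0,0],"gripper":1},
    {"travel":[0,0.0,0.08],"angular":[0,0,0],"gripper":1},
    {"travel":[0,0.0,0.16],"angular":[0,0,0],"gripper":1},
    {"travel":[0,-0.05,0.23],"angular":[0,0,0],"gripper":1},
    {"travel":[0.01,-0.12,0.3],"angular":[0,0,0],"gripper":1},
    {"travel":[0.02,-0.2,0.33],"angular":[0,0,0],"gripper":1},
  ],
)

```text
t: 5.95
tool_pos: [0.5624, 0.0241, 0.2564]
tool_rot: [-0.189, 3.13, -0.0]
contact_force: [0.7, 0.3, -0.2]
opening: 0.0848
grip_force: 0.0
```

Request:
step_arm(
  targets=[
    {"travel":[0,-0.04,0],"angular":[0,0,0],"gripper":1},
    {"travel":[0,-0.08,0],"angular":[0,0,0],"gripper":1},
    {"travel":[0,-0.08,0],"angular":[0,0,0],"gripper":1},
    {"travel":[0,-0.08,0],"angular":[0,0,0],"gripper":1},
    {"travel":[0,-0.08,0],"angular":[0,0,0],"gripper":1},
  ],
)

```text
t: 6.45
tool_pos: [0.5613, -0.023, 0.2518]
tool_rot: [0.187, -3.136, -0.001]
contact_force: [0.4, -0.3, 0.6]
opening: 0.0854
grip_force: 0.0
```

Run:
```python
from h import *
from station import ctrl
d=snap("wrist","w2"); o=ctrl.get_obs(); print(o["tool_pos"],o["tool_rot"],o["q"])
t=snap("top","t2"); s=snap("scene","s2")
```

```text
[ 0.56128857 -0.02297376  0.251779  ] [ 1.87237733e-01 -3.13550871e+00 -7.39908494e-04] [-1.73552158e-01 -1.09041545e-01  1.73733265e+00  3.43754235e-04
  1.51389529e+00 -1.86365701e+00]
```

View pics/w2.png

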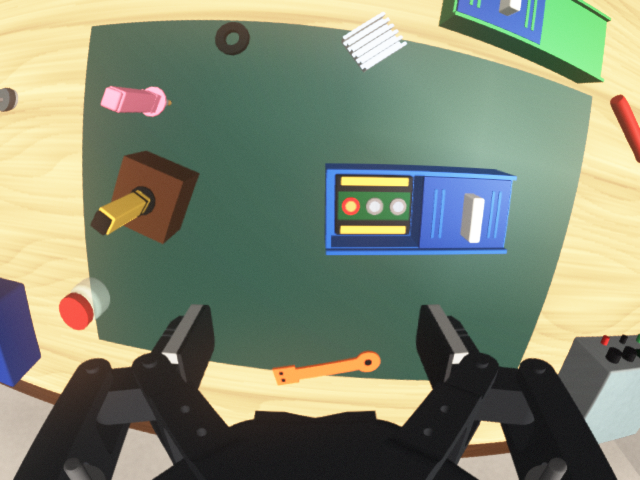

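Run:
```python
from h import *
d=load("w2.pkl"); im=d["img"]
cv2.imwrite("pics/w2c.png",cv2.resize(im[175:260,80:210],None,fx=6,fy=6,interpolation=cv2.INTER_CUBIC)[:,:,::-1])
def red(d,box,z):
    x0,y0,x1,y1=box; q=d["img"][y0:y1,x0:x1].astype(int)
    m=(q[...,0]>110)&(q[...,2]<90)&(q[...,0]-q[...,2]>70)&(q[...,1]<190)
    h=(q[...,0]>130)&(q[...,1]<q[...,0]*.55)&(q[...,2]<q[...,0]*.55)
    c=cv2.findContours(h.astype(np.uint8),0,1)[0]; c=max(c,key=cv2.contourArea).reshape(-1,2)
    e,r=cv2.minEnclosingCircle(c.astype(np.float32)); uv=np.array(e)+[x0,y0]
    return uv,r,atz(d,uv,z).round(4)
print(red(d,(335,192,364,220),.022))
t=load("t2.pkl"); p=proj(t,red(d,(335,192,364,220),.022)[2]).astype(int); print(p)
try: print(red(t,(p[0]-8,p[1]-8,p[0]+8,p[1]+8),.022))
except Exception as e: print(e)
print("greys",atz(d,(374.5,206.5),.022),atz(d,(398,207),.022))
for u in [(327,166),(515,176),(507,252),(327,252)]: print(u,atz(d,u,.052)[:2].round(4))
print("cover -y end, rib",atz(d,(421,210),.0495),atz(d,(475,218),.0755))
```

```text
(array([350.409091  , 205.81818199]), 8.99102783203125, array([0.564 , 0.0151, 0.022 ]))
[318 229]
(array([318.5, 228.5]), 2.9155757427215576, array([0.5666, 0.0153, 0.022 ]))
greys [0.5615177  0.04018281 0.022     ] [0.55880805 0.0651557  0.022     ]
(327, 166) [ 0.5224 -0.0156]
(515, 176) [0.5026 0.1775]
(507, 252) [0.5845 0.1901]
(327, 252) [ 0.6062 -0.0048]
cover -y end, rib [0.55300077 0.08175049 0.0495    ] [0.54785776 0.1289564  0.0755    ]
```

View pics/w2c.png

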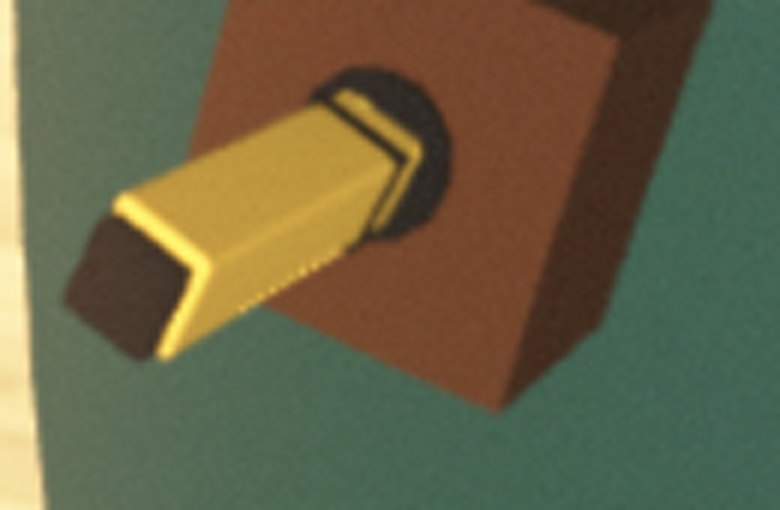

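Run:
```python
from h import *
d=load("w2.pkl"); c=lambda x,y:(80+x/6-.42,175+y/6-.42)
A=[atz(d,c(*u),.134) for u in [(118,200),(208,268),(165,358)]]
for i in (0,1):
    e=A[i+1]-A[i]; print(A[i].round(4),np.degrees(np.arctan2(e[1],e[0])).round(1),np.linalg.norm(e).round(4))
print("centre by diag",((A[0]+A[2])/2).round(4))
B=[atz(d,c(*u),.14) for u in [(65,300),(140,360)]]; e=B[1]-B[0]; print("cap",np.degrees(np.arctan2(e[1],e[0])),np.linalg.norm(e))
S=[atz(d,c(*u),.055) for u in [(618,40),(497,412)]];e=S[1]-S[0]; print("stand",np.degrees(np.arctan2(e[1],e[0])),np.linalg.norm(e),S)
print("collar",atz(d,c(364,154),.059))
# lower handle edge on band (collar-top dark line) 
L=[atz(d,c(*u),.066) for u in [(318,98),(405,160),(375,228)]]
for i in (0,1):
    e=L[i+1]-L[i]; print(np.degrees(np.arctan2(e[1],e[0])).round(1),np.linalg.norm(e).round(4))
print(((L[0]+L[2])/2).round(4))
```

```text
[ 0.5617 -0.1982  0.134 ] 60.7 0.0166
[ 0.5698 -0.1837  0.134 ] -30.0 0.0158
centre by diag [ 0.5726 -0.1949  0.134 ]
cap 59.366578323952794 0.014085471264250238
stand -17.80361956938947 0.06935870222192457 [array([ 0.55026313, -0.15158168,  0.055     ]), array([ 0.61630025, -0.17278848,  0.055     ])]
collar [ 0.57224647 -0.19570262  0.059     ]
61.2 0.0186
-25.3 0.0132
[ 0.5722 -0.1956  0.066 ]
```

Request:
step_arm(
  targets=[
    {"travel":[0.004,-0.06,0],"angular":[0,0,-0.19],"gripper":1},
    {"travel":[0.008,-0.12,0],"angular":[0,0,-0.38],"gripper":1},
    {"travel":[0.012,-0.18,0],"angular":[0,0,-0.57],"gripper":1},
    {"travel":[0.016,-0.24,0],"angular":[0,0,-0.75],"gripper":1},
    {"travel":[0.019,-0.287,0],"angular":[0,0,-0.816],"gripper":1},
    {"travel":[0.019,-0.287,0],"angular":[0,0,-0.816],"gripper":1},
    {"travel":[0.019,-0.287,0],"angular":[0,0,-0.816],"gripper":1},
    {"travel":[0.019,-0.287,0],"angular":[0,0,-0.816],"gripper":1},
  ],
)

```text
t: 7.4
tool_pos: [0.5729, -0.195, 0.252]
tool_rot: [-0.809, -3.035, -0.001]
contact_force: [-0.2, 0.3, -0.0]
opening: 0.0852
grip_force: 0.0
```

Run:
```python
from h import *
from station import ctrl
d=snap("wrist","w3"); o=ctrl.get_obs(); print(o["tool_pos"],o["tool_rot"],o["q"])
```

```text
[ 0.57293833 -0.19496108  0.2520377 ] [-8.09158918e-01 -3.03546806e+00 -4.08571537e-04] [-4.51012815e-01 -5.21086479e-03  1.63726209e+00  2.31740163e-04
  1.50971566e+00 -1.50080260e+00]
```

View pics/w3.png

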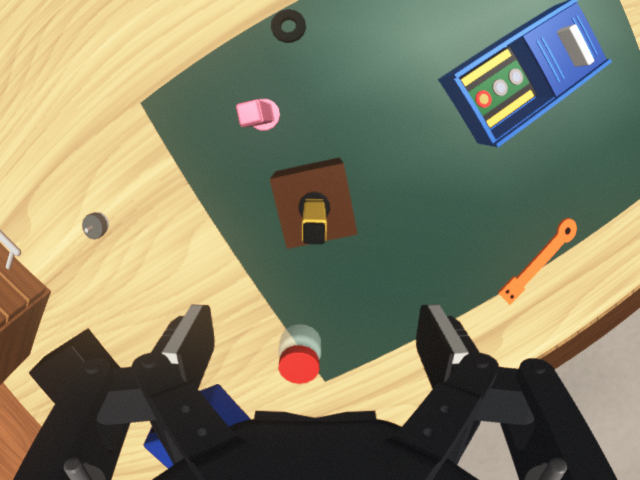

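Run:
```python
from h import *
d=load("w3.pkl"); print(d["cx"],d["cy"])
print(atz(d,(314,232),.140),atz(d,(314.5,222),.134), "collar",atz(d,(314.5,207),.059))
im=d["img"].astype(int); m=((im[...,0]>120)&(im[...,2]<80)&(im[...,1]>90)).astype(np.uint8); m[:190]=0;m[255:]=0;m[:,:290]=0;m[:,340:]=0
ys,xs=np.nonzero(m); print(xs.min(),xs.max(),ys.min(),ys.max())
print("spot",atz(d,(484,99),.022),"mid of pads",atz(d,(315,330),.14))
```

```text
314.8252422683692 237.73339464407422
[ 0.57165455 -0.1944871   0.14      ] [ 0.56683496 -0.19130101  0.134     ] collar [ 0.57255605 -0.19455667  0.059     ]
302 326 199 240
spot [0.56478316 0.01547165 0.022     ] mid of pads [ 0.64332323 -0.23480627  0.14      ]
```

Request:
step_arm(
  targets=[
    {"travel":[0,0,-0.07],"angular":[0,0,0],"gripper":1},
    {"travel":[0,0,-0.14],"angular":[0,0,0],"gripper":1},
    {"travel":[0,0,-0.2],"angular":[0,0,0],"gripper":1},
    {"travel":[0,0,-0.25],"angular":[0,0,0],"gripper":1},
    {"travel":[0,0,-0.285],"angular":[0,0,0],"gripper":1},
    {"travel":[0,0,-0.285],"angular":[0,0,0],"gripper":1},
    {"travel":[0,0,-0.285],"angular":[0,0,0],"gripper":1},
  ],
  squeeze=40,
)

```text
t: 8.15
tool_pos: [0.5731, -0.1955, 0.0815]
tool_rot: [0.81, 3.035, 0.0]
contact_force: [-0.2, -0.7, 1.5]
opening: 0.0853
grip_force: 0.0
```

Request:
step_arm(
  targets=[
    {"travel":[0,0,0],"angular":[0,0,0],"gripper":0},
    {"travel":[0,0,0],"angular":[0,0,0],"gripper":0},
    {"travel":[0,0,0],"angular":[0,0,0],"gripper":0},
    {"travel":[0,0,0],"angular":[0,0,0],"gripper":0},
    {"travel":[0,0,0],"angular":[0,0,0],"gripper":0},
    {"travel":[0,0,0],"angular":[0,0,0],"gripper":0},
    {"travel":[0,0,0],"angular":[0,0,0],"gripper":0},
    {"travel":[0,0,0],"angular":[0,0,0],"gripper":0},
  ],
)

```text
t: 8.95
tool_pos: [0.5732, -0.1964, 0.0817]
tool_rot: [0.812, 3.034, -0.0]
contact_force: [-0.1, 0.4, 4.0]
opening: 0.0177
grip_force: 39.4
```

Request:
step_arm(
  targets=[
    {"travel":[0,0,0.03],"angular":[0,0,0],"gripper":0},
    {"travel":[0,0,0.06],"angular":[0,0,0],"gripper":0},
    {"travel":[0,0,0.09],"angular":[0,0,0],"gripper":0},
    {"travel":[0,0,0.12],"angular":[0,0,0],"gripper":0},
    {"travel":[0,0,0.15],"angular":[0,0,0],"gripper":0},
    {"travel":[0,0,0.18],"angular":[0,0,0],"gripper":0},
    {"travel":[0,0,0.2],"angular":[0,0,0],"gripper":0},
    {"travel":[0,0,0.2],"angular":[0,0,0],"gripper":0},
  ],
)

```text
t: 9.75
tool_pos: [0.5736, -0.1967, 0.2027]
tool_rot: [0.811, 3.032, -0.001]
contact_force: [-0.7, -0.2, -0.7]
opening: 0.0175
grip_force: 39.6
```

Request:
step_arm(
  targets=[
    {"travel":[-0.002,0.05,0],"angular":[0,0,0],"gripper":0},
    {"travel":[-0.004,0.1,0],"angular":[0,0,0],"gripper":0},
    {"travel":[-0.006,0.15,0],"angular":[0,0,0],"gripper":0},
    {"travel":[-0.008,0.2,0],"angular":[0,0,0],"gripper":0},
    {"travel":[-0.01,0.25,0],"angular":[0,0,0],"gripper":0},
    {"travel":[-0.012,0.3,-0.03],"angular":[0,0,0],"gripper":0},
    {"travel":[-0.0143,0.3537,-0.06],"angular":[0,0,0],"gripper":0},
    {"travel":[-0.0143,0.3537,-0.1],"angular":[0,0,0],"gripper":0},
    {"travel":[-0.0143,0.3537,-0.11],"angular":[0,0,0],"gripper":0},
    {"travel":[-0.0143,0.3537,-0.11],"angular":[0,0,0],"gripper":0},
  ],
)

```text
t: 10.75
tool_pos: [0.5627, 0.016, 0.1326]
tool_rot: [-0.811, -3.03, 0.001]
contact_force: [0.4, 0.9, -1.3]
opening: 0.0176
grip_force: 39.6
```

Run:
```python
from h import *
from station import ctrl
o=ctrl.get_obs(); print(o["tool_pos"],o["tool_rot"],o["contact_force"])
W=snap("wrist","w4"); S=snap("scene","s4")
tip=o["tool_pos"]-[0,0,.0717]
sp=np.array([.565,.0155,.022])
print("wrist tip,spot",proj(W,tip),proj(W,sp)," scene",proj(S,tip),proj(S,sp))
p=proj(S,tip).astype(int)
a=cv2.resize(W["img"][130:330,215:415],(560,560),interpolation=cv2.INTER_CUBIC)   # x2.8
x0,y0=p[0]-20,p[1]-35
b=cv2.resize(S["img"][y0:y0+70,x0:x0+30],(240,560),interpolation=cv2.INTER_CUBIC)    # x8
print(x0,y0); cv2.imwrite("pics/m4.png",np.hstack([a,b])[:,:,::-1])
```

```text
[0.56268239 0.01595159 0.13263427] [-8.11129402e-01 -3.03038939e+00  1.45399936e-03] [ 0.3938809   0.87749714 -1.25554472]
wrist tip,spot [314.45433611 253.90485607] [315.63975442 237.91781316]  scene [330.24913158 255.21325598] [330.81604733 268.63220259]
310 220
```

View pics/m4.png

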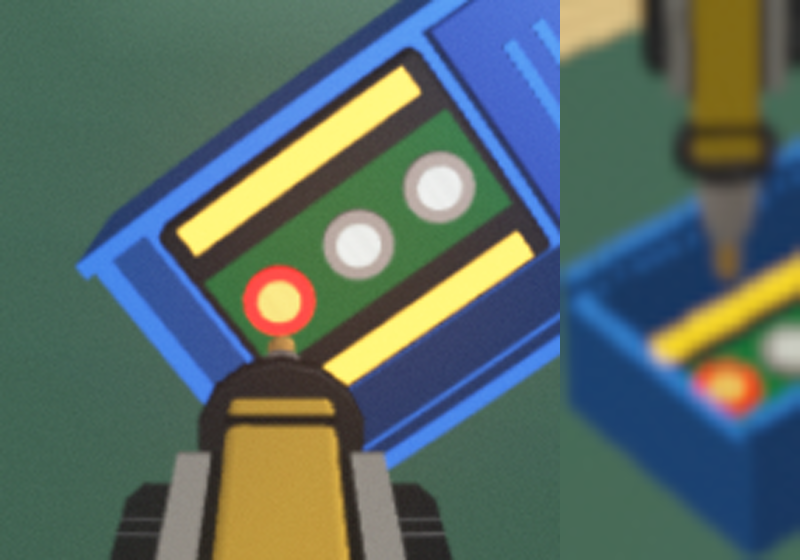

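Request:
step_arm(
  targets=[
    {"travel":[0.002,-0.001,-0.01],"angular":[0,0,0],"gripper":0},
    {"travel":[0.004,-0.001,-0.02],"angular":[0,0,0],"gripper":0},
    {"travel":[0.004,-0.001,-0.03],"angular":[0,0,0],"gripper":0},
    {"travel":[0.004,-0.001,-0.04],"angular":[0,0,0],"gripper":0},
    {"travel":[0.004,-0.001,-0.05],"angular":[0,0,0],"gripper":0},
    {"travel":[0.004,-0.001,-0.055],"angular":[0,0,0],"gripper":0},
    {"travel":[0.004,-0.001,-0.06],"angular":[0,0,0],"gripper":0},
    {"travel":[0.004,-0.001,-0.06],"angular":[0,0,0],"gripper":0},
    {"travel":[0.004,-0.001,-0.06],"angular":[0,0,0],"gripper":0},
  ],
)

```text
t: 11.75
tool_pos: [0.5668, 0.0154, 0.0992]
tool_rot: [0.812, 3.035, -0.0]
contact_force: [0.2, -0.5, -1.4]
opening: 0.0176
grip_force: 39.6
```

```bash
cat > m.py <<'E'
from station import ctrl
import numpy as np
L=[]
for i in range(6):
    ctrl.get_image("top"); o=ctrl.get_obs(); L.append(np.r_[o["tool_pos"],o["contact_force"],o["tool_rot"]])
L=np.array(L); print(L.mean(0).round(4),L.std(0).round(4),o["t"],o["grip_force"])
E
python3 m.py
```

```text
[ 5.6690e-01  1.5400e-02  9.9400e-02 -2.7100e-02  1.0710e-01 -1.0853e+00
  8.1190e-01  3.0343e+00  1.0000e-04] [0.000e+00 0.000e+00 1.000e-04 1.649e-01 2.802e-01 3.086e-01 0.000e+00
 1.000e-04 0.000e+00] 12.05 39.622212052345276
```

Request:
step_arm(
  targets=[
    {"travel":[-0.003,0,-0.002],"angular":[0,0,0],"gripper":0},
    {"travel":[-0.003,0,-0.005],"angular":[0,0,0],"gripper":0},
    {"travel":[-0.003,0,-0.008],"angular":[0,0,0],"gripper":0},
    {"travel":[-0.003,0,-0.011],"angular":[0,0,0],"gripper":0},
    {"travel":[-0.003,0,-0.013],"angular":[0,0,0],"gripper":0},
    {"travel":[-0.003,0,-0.013],"angular":[0,0,0],"gripper":0},
  ],
)

```text
t: 12.65
tool_pos: [0.5648, 0.0154, 0.0912]
tool_rot: [-0.812, -3.035, 0.0]
contact_force: [-1.3, 0.2, 0.7]
opening: 0.0175
grip_force: 39.9
```

```bash
python3 m.py
```

```text
[ 0.5649  0.0154  0.0914 -0.899  -0.1207  0.4522 -0.2707 -1.0116  0.    ] [0.0000e+00 0.0000e+00 0.0000e+00 3.7520e-01 6.0030e-01 5.2590e-01
 7.6560e-01 2.8612e+00 1.0000e-04] 12.95 39.88386511802673
```

Request:
step_arm(
  targets=[
    {"travel":[0,0,-0.002],"angular":[0,0,0],"gripper":0},
    {"travel":[0,0,-0.004],"angular":[0,0,0],"gripper":0},
    {"travel":[0,0,-0.006],"angular":[0,0,0],"gripper":0},
    {"travel":[0,0,-0.008],"angular":[0,0,0],"gripper":0},
    {"travel":[0,0,-0.008],"angular":[0,0,0],"gripper":0},
  ],
)

```text
t: 13.45
tool_pos: [0.5649, 0.0154, 0.0864]
tool_rot: [0.812, 3.035, 0.0]
contact_force: [-0.7, -0.2, 1.1]
opening: 0.0175
grip_force: 40.0
```

```bash
python3 m.py
python3 - <<'E'
from h import *
W=snap("wrist","w5"); S=snap("scene","s5")
a=cv2.resize(W["img"][130:330,215:415],(560,560),interpolation=cv2.INTER_CUBIC)
b=cv2.resize(S["img"][225:295,310:340],(240,560),interpolation=cv2.INTER_CUBIC)
cv2.imwrite("pics/m5.png",np.hstack([a,b])[:,:,::-1])
E
```

```text
[ 0.5649  0.0154  0.0866 -1.1206 -0.2263  1.401   0.8121  3.0346  0.    ] [0.     0.     0.     0.3501 0.3239 0.3705 0.     0.     0.    ] 13.75 39.98116672039032
```

View pics/m5.png

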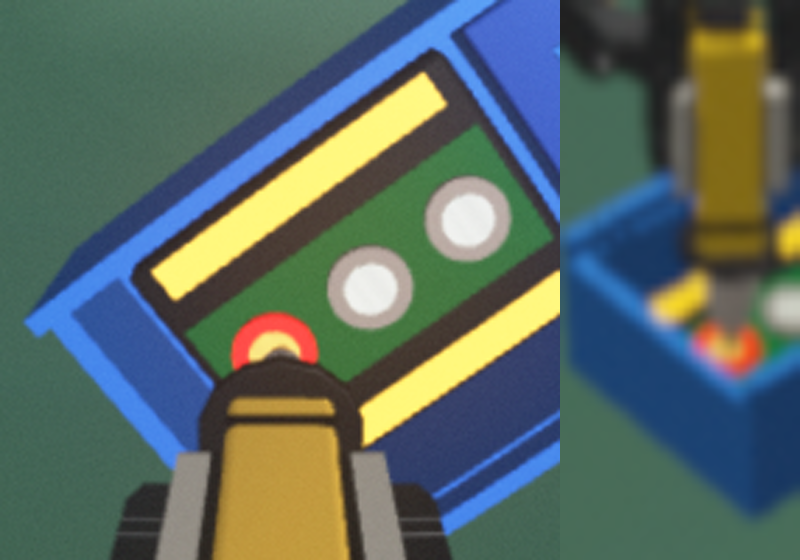

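```bash
python3 -c "
from station import ctrl
print(ctrl.finish_job())"
```

```text
the job is handed in; nothing more can be done
None
```

I handed the job in with the cover slid open to its stop and the gripper still holding the yellow probe upright on the red-ringed contact. The pin is about half pushed in: roughly 7 mm by position, about 2.5 N by force. I never touched the grey contacts or the other things on the counter, and the clock stood at about 14 s.

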